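# Read a reference cell both ways round in the light path

### The arm

A 6-joint arm with a two-finger parallel gripper is mounted at the origin on a cart in front of the work surface, level with it; the furniture and walls round the work are solid. World frame = base frame: x ahead of the robot, y to its left, z up, the work surface at z = 0. Lengths are in m, angles in rad, forces in N, time in s.
With the tool pointing down it reaches from about 0.3 to 0.775 m from the base axis. Payload 14.6 kg.
Tool frame: the origin (TCP) lies on the centre line of the jaws, within the pads' length; the fingertips stand 19 mm ahead of it and the grasp point (between the pads) is the TCP; z points along the fingers, y is the direction in which the jaws open and shut (so a half turn about z gives the same grasp; the last joint's range is limited). The gripper opens to 94 mm and grips with 3 to 60 N. Pads are 16 mm wide; open, the fingers measure 119 mm over their backs; the gripper's body (75 mm by 177 mm) begins 78 mm behind the grasp point.
Start: joints at [1.23, 0.3, 1.521, -0, 1.321, -0.067], TCP at [0.149, 0.53, 0.224] pointing down, gripper open.
Joint ranges: [-3.03, 3.03], [-0.79, 2.21], [0.23, 2.52], [-1.04, 4.18], [0, 3.07], [-2.55, 2.55]. Speed limits (rad/s): [2.22, 2.22, 2.57, 3.14, 3.14, 3.14].

### API

Orientations are given as [roll, pitch, yaw] about the fixed x, y, z axes, in that order (R = Rz(yaw) Ry(pitch) Rx(roll)).
In Python, from station import ctrl gives the robot as it stands. The module is installed in compiled form; this text tells all that it offers.
- The arm moves only by the shell command python3 -m creep 'ROWS' [FORCE]. ROWS is a JSON object of lists of equal length, an entry for each row: "translation": the shift along the world's x, y, z in mm, a list of three; "yaw": the turn about the world's z in rad; "gripper": the closure in counts, from 0 (fully open) to 255 (shut). A call has 1 to 5 rows; each row is the pose to reach, as a shift and turn from the pose measured when the call began; what a row does not reach only later rows make up. A row lasts 1/12 s, in which the tool goes at most 41.7 mm and 7.16 degrees, less where a joint would pass 70% of its speed; a pose out of reach is approached as far as the arm can. A call with a gripper value outside its range is refused whole. The fingers move at their own pace and stop on an object; FORCE is the grip in N (left out, the last holds). Time passes only in rows, so rows that repeat a pose let the fingers close. It gives the time, the measured TCP pose, the force and the opening at its end, in the units of the state.
- ctrl.get_obs(): the state, without advancing time (a new reading comes with each control period).
- ctrl.camera(name): name is "side" or "top" or "wrist"; returns a dict with "pixels" (480x640x3 uint8, red, green, blue), "depth" (480x640 float32, m along the optical axis (not along the pixel's ray), 0 where there is no reading), "fx", "fy", "cx", "cy" (pixels), "R" (3x3) and "t" (3): a world point X has camera coordinates R X + t; the wrist camera has in their place "tool_from_camera" (4x4, takes a point from camera to tool coordinates, whose origin is the TCP and whose axes are the flange's). Camera axes: x right, y down, z forward; pixel columns grow to the right and rows downward; lengths in m; the calibration is good to about 2 mm. A picture is of the moment at which its call begins: read the wrist's pose just before it.
- ctrl.hand_in(): hands the job in, once; it reports no verdict.
The state is a dict: "time_s": time; "qpos": joint angles; "joint_vel": joint speeds; "tau": joint torques, N m; "ee_pos": TCP position; "eef_rot": TCP orientation; "force": force on the tool from outside, world axes, zero at the start; "moment": the same for the moment, N m; "grip_width": finger opening in m.
Only numpy, scipy, OpenCV 4.12 (cv2) and the standard library are available. Lean on these libraries where they do the work, as an engineer would, in place of code of your own. Each camera call takes 0.05 s, during which the arm holds its last target. There are 200 camera calls.

### The job

Check the amber reference cell in the photometer both ways round: lift it out of the rack, gripping it only by its two long frosted faces with the fingers off its clear windows, push it gently down into the photometer's well with its black-marked end towards the lamp until the sprung shutter stops, and keep it pressed there for about two seconds for the first reading. Then draw it right out so that the shutter closes, turn it half a turn, and push it home again with the marked end towards the detector. Finish the program while still holding it pressed home by its frosted faces, because the shutter cuts off the light as soon as the cell is let go; leave the other cells and everything else on the desk undisturbed.

Things in the scene. Friction and masses are not known exactly. Their poses are not given: they have to be found in the camera images.
- amber_cell: The cell to read: upright glass block, 12.5 mm (its x) by 22.5 mm (y), 48 mm high, with a narrower orange stopper (8.5 x 19 mm) up to 56 mm; about 45 g. Origin: centre of its foot, z up. Its +y end is the marked one: a black band crosses the stopper there. It stands upright in one of the rack's three slots, foot 5 mm above the desk, the upper 30 mm clear of the rack: grip it there from above.
- amber_cell_mark (a point): centre of the black band on top of the amber cell's stopper: 9 mm from the cell's axis towards its marked (+y) end, 56 mm above its foot
- amber_cell_clear: the amber cell's clear glass (frame of the cell): its two short ends, facing its +y and -y, 22.5 mm apart, are windows with amber glass behind them; the fingers must not touch them
- amber_cell_frost0: the amber cell's white frosted long side facing its -x, 22.5 mm wide, 48 mm high, one of the two faces to grip (frame of the cell)
- amber_cell_frost1: the same on its +x side; the two frosted faces are 12.5 mm apart (frame of the cell)
- green_cell: like the amber cell, with green glass and a green stopper; stands in another slot of the rack, stays there
- grey_cell: like the amber cell, with grey glass and a grey stopper; stands in another slot of the rack, stays there
- cell_rack: white plastic rack, with grey end caps, fixed, 46 x 138 mm, 27 mm high, with three slots 46 mm apart in a row along its y, each 15.5 x 25.5 mm and 21 mm deep. The cells stand end to end in it, along its y, so there is free room for fingers on both frosted sides. Origin: centre of its underside.
- photometer: fixed photometer. Black cell holder, 50 x 44 mm, flat top 50 mm above the desk, with the well in its middle; on its +y side, after a 14 mm gap, the white finned lamp house (top 63 mm), on its -y side the detector, a lying black can (top 57 mm), on its -x side a low sloping console. The light runs along its y, 42 mm up. Origin: on the desk below the middle of the well, z up.
- well_mouth (a point): centre of the well's mouth, level with the holder's flat top, 50 mm above the desk. The well is 15.5 mm (photometer x) by 25.5 mm (y), with a 3 mm bevel and a thin white line round the mouth, so a cell enters upright, either way round, windows facing lamp and detector. The shutter's plate lies 12 mm below the mouth when up, 20 mm when pressed home; 28 mm of the cell's glass then still stands out.
- lamp_lens (a point): centre of the lamp's lens, on the photometer's +y side, 36 mm from the axis of the well
- shutter (a joint): sprung shutter: the plate that forms the floor of the well, with a red blade that stands in front of the lamp. 0 m: up, light cut off; 0.008 m: pressed down to its stop, light free. It starts to give at about 1 N and needs about 3 N at the stop; it springs up when the cell is let go or lifted.
- amber_flask: tall flask with red-brown contents, 58 mm wide, 176 mm high, at the back; bystander
- beaker: glass beaker, 70 mm wide, 84 mm high, at the back; bystander
- erlenmeyer: conical flask with a cork, 61 mm wide, 97 mm high, at the back; bystander
- dropper_bottle: dropper bottle with a rubber bulb, 33 mm wide, 100 mm high, at the back; bystander
- pigment_jar: small glass jar with a black lid, 36 mm wide, 48 mm high; bystander
- petri_dish: flat round dish, 66 mm wide, 15 mm high, at the front right; bystander
- loupe: black eye loupe, 37 mm wide, 29 mm high, at the front; bystander
Mind the look-alikes: they are no part of the job. What is shaped like the amber_cell but blue or yellow is not meant.

How it is judged:
By the outcome, as a careful person would: the job done as asked, in the order asked, and still so for the second after the job is handed in, while the arm keeps its last pose, push and grip.
It also fails if it takes over 64 s, if anything falls off the work surface, if the arm or the gripper's body presses on something with over 40 N, if the wrist force passes 120 N, or if a joint passes its speed limit or range.

## Working session

There is one attempt and no reset: what is moved stays moved. The work goes in short steps, Python scripts to look and compute and a shell command to move; the robot and the scene stay as the last step left them, time stands still between calls to the robot, and variables do not carry over. Pictures are saved under pics/ and viewed, about 8 in all and at most 12, crops included, and the job is handed in when it is done.

```bash
mkdir -p pics; cat > h.py <<'E'
import numpy as np,cv2
from station import ctrl
def snap(n,f):
    o=ctrl.get_obs(); c=ctrl.camera(n); c['obs']=o
    cv2.imwrite(f'pics/{f}.png',c['pixels'][:,:,::-1])
    import pickle; pickle.dump(c,open(f'pics/{f}.pkl','wb')); return c
E
python3 - <<'E'
from h import *
c=snap('top','top1');print(c['R'],c['t'],c['fx'],c['cx'],c['cy'])
c=snap('side','side1');print(c['R'],c['t'])
o=ctrl.get_obs();print({k:np.round(v,3) for k,v in o.items()})
E
```

```text
[[-0.00828452 -0.99991785  0.00978106]
 [-0.99525091  0.00729634 -0.09706902]
 [ 0.09698968 -0.01053878 -0.99522959]] [-0.0094868   0.55738322  1.31517985] 600.8488820868328 312.59096527801313 240.85766493946898
[[-0.88976517 -0.45634953 -0.00794023]
 [-0.28164674  0.56266267 -0.77722959]
 [ 0.35915603 -0.68931548 -0.62916701]] [0.49312683 0.21151101 0.79753453]
{'time_s': np.float64(0.1), 'qpos': array([ 1.23 ,  0.3  ,  1.522,  0.   ,  1.321, -0.067]), 'joint_vel': array([-0.   , -0.002, -0.003,  0.001, -0.002,  0.002]), 'tau': array([-0.0000e+00, -5.3264e+01, -3.5328e+01,  7.1000e-02,  2.4000e-02,
       -0.0000e+00]), 'ee_pos': array([0.149, 0.529, 0.224]), 'eef_rot': array([-3.141, -0.   ,  2.868]), 'force': array([ 0.013, -0.043, -0.13 ]), 'moment': array([-0.036, -0.017, -0.057]), 'grip_width': np.float64(0.094)}
```

View pics/top1.png

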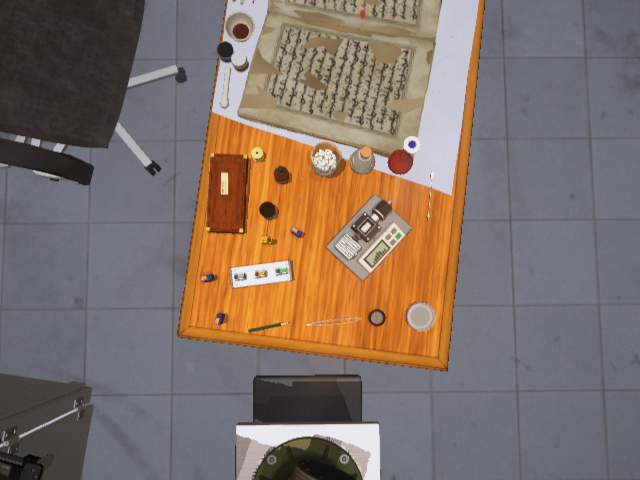

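The top view shows the rack at about (262,273). Its three cells are grey (240,276), amber (261,273) and green (282,270). The photometer is at about (368,226), with yellow and blue look-alikes lying at (267,241), (297,232), (207,278) and (220,318). I'll enlarge the rack and photometer.

```bash
python3 - <<'E'
import cv2,numpy as np
a=cv2.imread('pics/top1.png')
r=cv2.resize(a[250:300,215:315],None,fx=7,fy=7,interpolation=cv2.INTER_CUBIC)[:, :700]
p=cv2.resize(a[190:285,320:415],None,fx=6,fy=6,interpolation=cv2.INTER_CUBIC)
cv2.imwrite('pics/c1.png',np.vstack([cv2.resize(r,(570,285)),p[:, :570]])[:, :][:855]) 
s=np.zeros((600,800,3),np.uint8); s[:200,:400]=cv2.resize(a[250:300,215:315],(400,200),interpolation=cv2.INTER_CUBIC); s[:380,410:790]=cv2.resize(a[190:285,320:415],(380,380),interpolation=cv2.INTER_CUBIC)
cv2.imwrite('pics/c1.png',s[:400])
E
```

```text
(no output)
```

View pics/c1.png

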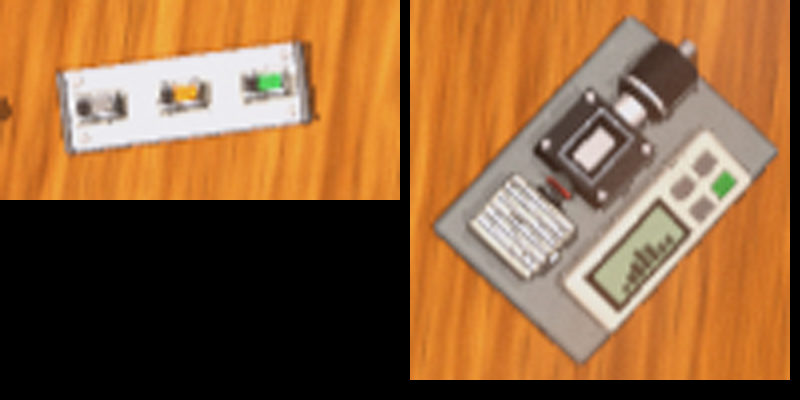

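View pics/side1.png

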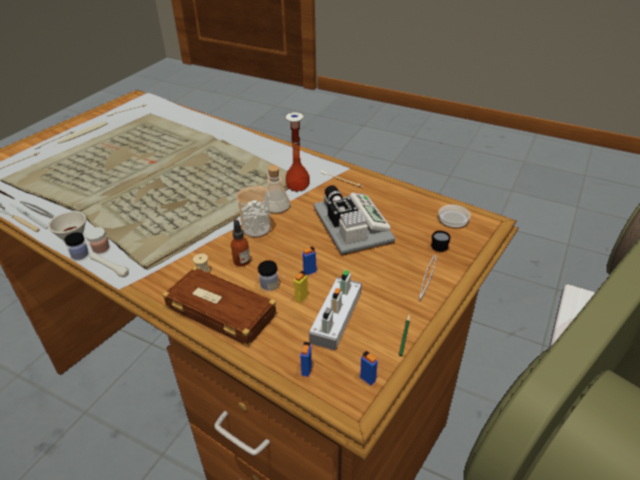

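The side view agrees: the three rack cells stand at (327,320), (337,300) and (346,281), and blue and yellow look-alikes stand outside the rack. The amber cell is the middle one in the rack (orange stopper). Which end carries the mark isn't resolved yet, so I'll check it from close by with the wrist camera.

```bash
cat >> h.py <<'E'
def ray(c,uv,z):
    uv=np.atleast_2d(uv).astype(float); d=np.c_[(uv[:,0]-c['cx'])/c['fx'],(uv[:,1]-c['cy'])/c['fy'],np.ones(len(uv))]
    if 'R' in c: R=c['R'].T; p=-R@c['t']
    else:
        from scipy.spatial.transform import Rotation as S
        T=np.array(c['tool_from_camera']); W=S.from_euler('xyz',c['obs']['eef_rot']).as_matrix()
        R=W@T[:3,:3]; p=W@T[:3,3]+c['obs']['ee_pos']
    d=d@R.T; return p+d*((z-p[2])/d[:,2])[:,None]
def big(m):
    k=cv2.findContours(m.astype(np.uint8),cv2.RETR_EXTERNAL,cv2.CHAIN_APPROX_NONE)[0]; return max(k,key=cv2.contourArea)
def rect(P):
    r=cv2.minAreaRect((P[:,:2]*1000).astype(np.float32)); return r
E
python3 - <<'E'
from h import *
import pickle
c=pickle.load(open('pics/top1.pkl','rb')); a=c['pixels']; h=cv2.cvtColor(a,cv2.COLOR_RGB2HSV)
def sub(m,x0,x1,y0,y1):
    o=np.zeros(m.shape,bool); o[y0:y1,x0:x1]=m[y0:y1,x0:x1]; return o
w=sub(h[...,1]<70,222,300,255,293)
print('rack',rect(ray(c,big(w)[:,0],.027)))
am=sub((h[...,0]<25)&(h[...,1]>150)&(a[...,0]>180),253,269,268,279); ys,xs=np.nonzero(am); print('amber px',xs.mean(),ys.mean(),len(xs),ray(c,[xs.mean(),ys.mean()],.061))
well=sub((a.min(2)>170),357,375,217,238); k=big(well); print('well',cv2.minAreaRect(k),rect(ray(c,k[:,0],.05)))
base=sub((h[...,1]<60),322,414,190,282); print('base',rect(ray(c,cv2.convexHull(big(base))[:,0],.01)))
s=pickle.load(open('pics/side1.pkl','rb'));b=s['pixels'];g=cv2.cvtColor(b,cv2.COLOR_RGB2HSV)
m=sub((g[...,0]<20)&(g[...,1]>170)&(b[...,0]>180),331,342,288,300);ys,xs=np.nonzero(m);print('side amber',xs.mean(),ys.mean(),len(xs),ray(s,[xs.mean(),ys.mean()],.059))
E
```

```text
rack ((484.4192810058594, 102.42471313476562), (45.16654968261719, 136.53578186035156), 7.011021137237549)
amber px 261.0 273.0 15 [[0.48491749 0.09876282 0.061     ]]
well ((365.5000305175781, 227.00003051757812), (4.949747085571289, 9.192387580871582), 45.0) ((584.9075927734375, -130.424072265625), (10.892457008361816, 20.44263458251953), 44.505401611328125)
base ((567.390625, -141.04293823242188), (113.80399322509766, 166.31027221679688), 46.50326919555664)
side amber 337.1333333333333 290.46666666666664 15 [[0.47962685 0.0966894  0.059     ]]
```

```bash
python3 -m creep '{"translation":[[30,-39,0],[70,-85,0],[105,-125,0],[140,-165,0],[170,-205,0]],"yaw":[-0.12,-0.24,-0.36,-0.48,-0.6],"gripper":[160,160,160,160,160]}'
python3 -m creep '{"translation":[[35,-40,0],[70,-85,0],[105,-130,0],[135,-170,0],[165,-210,0]],"yaw":[-0.12,-0.24,-0.36,-0.48,-0.575],"gripper":[160,160,160,160,160]}'
python3 - <<'E'
from h import *
print(ctrl.get_obs()['ee_pos'],ctrl.get_obs()['eef_rot'],ctrl.get_obs()['grip_width'])
E
```

```text
time_s: 0.52
ee_pos: [0.2828, 0.3678, 0.2238]
eef_rot: [-3.14, 0.0, 2.262]
force: [0.9, 0.0, -0.3]
grip_width: 0.0645
time_s: 0.93
ee_pos: [0.412, 0.2042, 0.2238]
eef_rot: [-3.14, -0.0, 1.681]
force: [0.2, 0.9, 0.9]
grip_width: 0.0359
[0.41198886 0.20421051 0.22376256] [-3.14033510e+00 -6.93204643e-06  1.68101529e+00] 0.03594838172132997
```

```bash
python3 -m creep '{"translation":[[20,-30,0],[45,-65,0],[72,-104,0],[72,-104,0],[72,-104,0]],"yaw":[0.01,0.012,0.012,0.012,0.012],"gripper":[160,160,160,160,160]}'
python3 - <<'E'
from h import *
c=snap('wrist','w1');print(c['tool_from_camera'],c['fx'],c['obs']['ee_pos'])
E
```

```text
time_s: 1.35
ee_pos: [0.4847, 0.0984, 0.2232]
eef_rot: [-3.139, 0.0, 1.69]
force: [-0.8, 0.6, 0.5]
grip_width: 0.0353
[[ 5.32994742e-04 -9.58321246e-01 -2.85692326e-01  8.39262775e-02]
 [ 9.99999634e-01  3.19605274e-04  7.93546071e-04  1.87758377e-04]
 [-6.69163286e-04 -2.85692644e-01  9.58321066e-01 -1.61047923e-01]
 [ 0.00000000e+00  0.00000000e+00  0.00000000e+00  1.00000000e+00]] 370.2367944383742 [0.48467118 0.09835356 0.22316481]
```

View pics/w1.png

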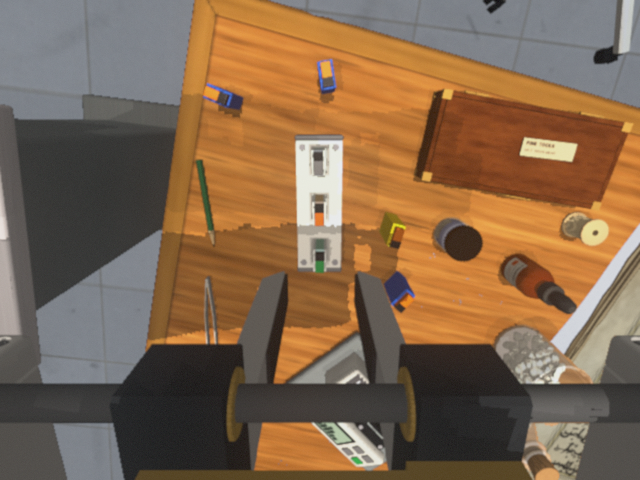

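The wrist view shows the rack at about (320,203) with the amber cell in the middle slot at (320,212). Image up is roughly world +y. I'll enlarge it to find the mark and confirm.

```bash
python3 - <<'E'
from h import *
import pickle
c=pickle.load(open('pics/w1.pkl','rb'));a=c['pixels'][:,:,::-1]
cv2.imwrite('pics/c2.png',cv2.resize(a[130:280,280:360],(320,600),interpolation=cv2.INTER_CUBIC))
h=cv2.cvtColor(c['pixels'],cv2.COLOR_RGB2HSV)
m=np.zeros((480,640),bool);m[195:230,305:335]=((h[...,0]<16)&(h[...,1]>160)&(h[...,2]>120))[195:230,305:335]
ys,xs=np.nonzero(m);print(xs.min(),xs.max(),ys.min(),ys.max(),xs.mean(),ys.mean(),ray(c,[xs.mean(),ys.mean()],.058))
w=np.zeros((480,640),bool);w[120:280,285:355]=(h[...,1]<60)[120:280,285:355]
print(rect(ray(c,big(w)[:,0],.027)))
E
```

```text
315 322 213 224 318.86206896551727 218.3793103448276 [[0.482985   0.09854608 0.058     ]]
((482.41522216796875, 102.5218505859375), (44.40900802612305, 136.6781463623047), 6.925543308258057)
```

View pics/c2.png

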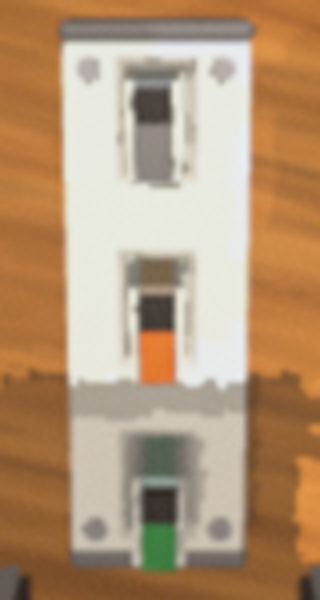

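In the crop the amber cell is in the middle slot, between grey above and green below. Its black band is at (157,312), at the upper end of the orange, so its marked end faces world +y (cell yaw about 7°). The blue and yellow look-alikes stand outside the rack. Going down for the grasp.

```bash
python3 -m creep '{"translation":[[-2,4,-35],[-2,4,-70],[-2,4,-105],[-2,4,-130],[-2,4,-130]],"yaw":[0.003,0.003,0.003,0.003,0.003],"gripper":[160,160,160,160,160]}' 20
python3 -m creep '{"translation":[[0,0,-15],[0,0,-30],[0,0,-45],[0,0,-45],[0,0,-45]],"yaw":[0,0,0,0,0],"gripper":[160,160,160,160,160]}'
```

```text
time_s: 1.82
ee_pos: [0.4787, 0.105, 0.0891]
eef_rot: [-3.132, -0.0, 1.696]
force: [-0.3, 0.4, -1.1]
grip_width: 0.0349
time_s: 2.23
ee_pos: [0.479, 0.1062, 0.0458]
eef_rot: [-3.133, -0.0, 1.697]
force: [0.2, -0.2, 0.3]
grip_width: 0.0349
```

```bash
python3 -m creep '{"translation":[[4,-3.5,2],[4,-3.5,2],[4,-3.5,2]],"yaw":[0,0,0],"gripper":[160,160,160]}'
python3 - <<'E'
from h import *
snap('wrist','w2');print(ctrl.get_obs()['qpos'])
E
```

```text
time_s: 2.48
ee_pos: [0.4835, 0.1031, 0.0488]
eef_rot: [-3.135, -0.0, 1.698]
force: [0.2, -0.3, 0.2]
grip_width: 0.035
[1.35602185e-01 4.10701649e-01 1.83047426e+00 5.63039057e-04
 9.07933598e-01 8.45233822e-03]
```

View pics/w2.png

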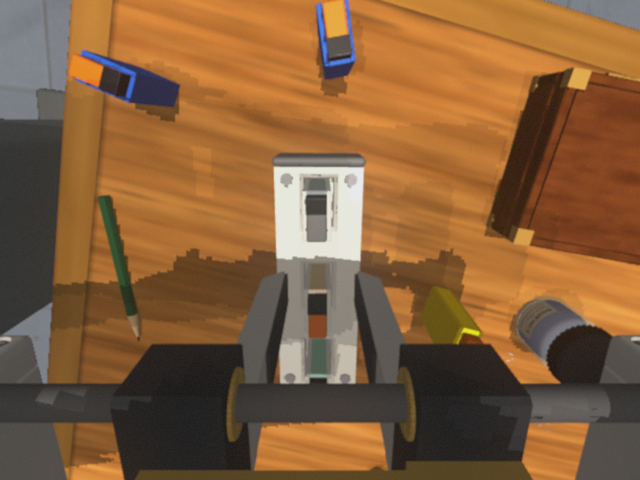

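The amber stopper (317,315) lies midway between the fingers. I'll check how well it is centred along the jaws' width.

```bash
python3 - <<'E'
from h import *
import pickle
c=pickle.load(open('pics/w2.pkl','rb'));a=c['pixels']
print([(r,a[r,317].tolist()) for r in range(256,346,3)])
T=np.linalg.inv(np.array(c['tool_from_camera']))
for r in (288,293,300,315,335,340): print(r,ray(c,[317,r],.061)[0])
E
```

```text
[(256, [160, 153, 143]), (259, [141, 137, 125]), (262, [128, 123, 111]), (265, [109, 96, 74]), (268, [108, 94, 74]), (271, [110, 96, 75]), (274, [109, 95, 73]), (277, [107, 93, 72]), (280, [107, 93, 72]), (283, [108, 94, 74]), (286, [106, 93, 70]), (289, [146, 126, 104]), (292, [164, 143, 126]), (295, [43, 40, 38]), (298, [43, 42, 37]), (301, [46, 43, 40]), (304, [47, 44, 43]), (307, [47, 45, 41]), (310, [43, 41, 38]), (313, [45, 40, 38]), (316, [127, 69, 34]), (319, [129, 69, 35]), (322, [128, 72, 37]), (325, [128, 71, 38]), (328, [128, 70, 36]), (331, [128, 70, 40]), (334, [128, 71, 32]), (337, [117, 77, 53]), (340, [82, 96, 82]), (343, [77, 94, 78])]
288 [0.48046351 0.11709008 0.061     ]
293 [0.48076258 0.11470232 0.061     ]
300 [0.48118555 0.11132536 0.061     ]
315 [0.48210907 0.10395194 0.061     ]
335 [0.4833782  0.09381925 0.061     ]
340 [0.48370246 0.09123035 0.061     ]
```

Stopper edges put the cell centre at y≈0.102, x≈0.483, within 1 mm of the TCP. Closing, then lifting.

```bash
python3 -m creep '{"translation":[[0,-0.5,0],[0,-0.5,0],[0,-0.5,0],[0,-0.5,0],[0,-0.5,0]],"yaw":[0,0,0,0,0],"gripper":[255,255,255,255,255]}' 20
python3 -m creep '{"translation":[[0,0,0],[0,0,4],[0,0,8],[0,0,14],[0,0,22]],"yaw":[0,0,0,0,0],"gripper":[255,255,255,255,255]}' 20
```

```text
time_s: 2.95
ee_pos: [0.4832, 0.1024, 0.0483]
eef_rot: [-3.134, -0.0, 1.698]
force: [-0.7, 0.4, 0.5]
grip_width: 0.0124
time_s: 3.37
ee_pos: [0.483, 0.1024, 0.0708]
eef_rot: [-3.133, -0.0, 1.698]
force: [0.3, -0.3, -0.7]
grip_width: 0.0125
```

```bash
python3 -m creep '{"translation":[[0,0,35],[0,0,70],[0,0,105],[10,-10,140],[30,-40,175]],"yaw":[0,0,0,0,0],"gripper":[255,255,255,255,255]}' 20
python3 -m creep '{"translation":[[20,-35,5],[35,-70,5],[50,-105,5],[65,-140,5],[80,-170,5]],"yaw":[0.1,0.2,0.3,0.4,0.5],"gripper":[255,255,255,255,255]}' 20
python3 -m creep '{"translation":[[10,-20,0],[20,-40,0],[25,-50,0],[25,-50,0],[25,-50,0]],"yaw":[0.1,0.185,0.185,0.185,0.185],"gripper":[255,255,255,255,255]}' 20
python3 - <<'E'
from h import *
c=snap('wrist','w3');print(c['obs']['ee_pos'],c['obs']['eef_rot'])
E
```

```text
time_s: 3.78
ee_pos: [0.5092, 0.0689, 0.2437]
eef_rot: [-3.136, -0.001, 1.7]
force: [1.5, 0.5, -0.1]
grip_width: 0.0122
time_s: 4.2
ee_pos: [0.5894, -0.1035, 0.2497]
eef_rot: [-3.137, 0.0, 2.205]
force: [-0.1, 0.1, -1.0]
grip_width: 0.0125
time_s: 4.62
ee_pos: [0.6141, -0.153, 0.2498]
eef_rot: [-3.137, -0.0, 2.386]
force: [-0.5, 0.0, -0.7]
grip_width: 0.0124
[ 0.61414787 -0.15297158  0.24981781] [-3.13662144e+00 -3.49782803e-04  2.38643879e+00]
```

View pics/w3.png

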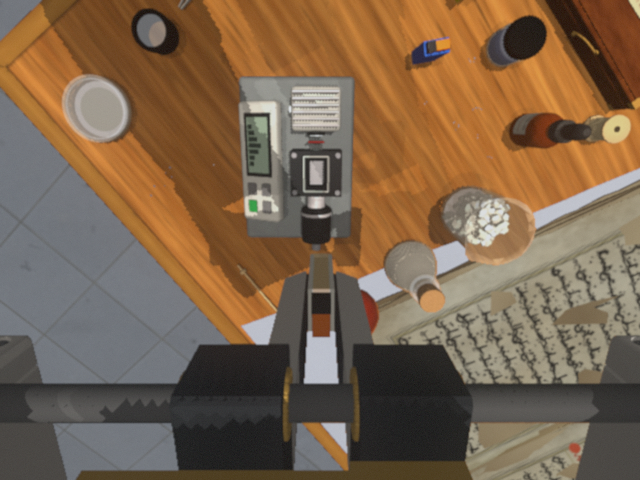

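The cell is held with its black band facing the lamp (up in the image). The well's mouth is at (316,173), the lamp at (316,107) and the detector at (316,222). Now I'll measure the white line round the mouth.

```bash
python3 - <<'E'
from h import *
import pickle
c=pickle.load(open('pics/w3.pkl','rb'));a=c['pixels'];g=cv2.cvtColor(a,cv2.COLOR_RGB2GRAY)
m=np.zeros(g.shape,bool);m[152:193,300:334]=(g>110)[152:193,300:334]
k=big(m);print(cv2.boundingRect(k),rect(ray(c,k[:,0],.05)))
d=np.zeros(g.shape,bool);d[146:199,285:345]=(g<85)[146:199,285:345]
k=big(d);print(cv2.boundingRect(k),rect(ray(c,k[:,0],.05)))
h=cv2.cvtColor(a,cv2.COLOR_RGB2HSV)
b=np.zeros(g.shape,bool);b[70:242,234:358]=(h[...,1]<75)[70:242,234:358]
print('base',rect(ray(c,cv2.convexHull(big(b))[:,0],.006)))
print(g[165:185:6,288:346].tolist())
# held cell: stopper far edge
print([(r,a[r,321].tolist()) for r in range(240,342,4)])
E
```

```text
(302, 155, 28, 38) ((584.3043212890625, -132.47789001464844), (26.16151237487793, 35.861061096191406), 45.93429183959961)
(285, 148, 57, 51) ((582.0762329101562, -134.19180297851562), (55.11012649536133, 48.21388626098633), 47.65937042236328)
base ((566.2759399414062, -144.69180297851562), (119.2898941040039, 174.80503845214844), 46.61254119873047)
[[119, 99, 74, 60, 59, 61, 61, 60, 63, 59, 59, 60, 59, 60, 110, 177, 150, 84, 46, 44, 52, 99, 153, 177, 183, 180, 170, 166, 163, 164, 163, 164, 164, 161, 139, 96, 57, 42, 65, 119, 143, 113, 71, 56, 57, 58, 58, 58, 56, 63, 59, 54, 58, 71, 108, 119, 122, 121], [110, 92, 71, 62, 59, 57, 60, 59, 60, 61, 59, 60, 58, 60, 110, 177, 151, 84, 48, 43, 51, 100, 159, 177, 182, 183, 185, 182, 177, 169, 162, 160, 160, 155, 125, 85, 52, 43, 65, 116, 143, 112, 69, 56, 54, 58, 57, 56, 60, 58, 57, 55, 60, 80, 108, 121, 121, 123], [103, 104, 84, 62, 59, 59, 61, 58, 59, 58, 59, 58, 56, 58, 108, 173, 148, 86, 48, 41, 49, 94, 154, 175, 177, 181, 181, 182, 184, 183, 180, 174, 166, 153, 126, 88, 55, 40, 64, 115, 141, 109, 65, 54, 58, 54, 55, 57, 58, 55, 55, 58, 59, 78, 108, 120, 122, 121], [85, 86, 69, 50, 53, 55, 57, 56, 56, 60, 56, 58, 56, 57, 94, 148, 146, 98, 50, 42, 41, 89, 148, 169, 171, 173, 176, 178, 177, 177, 175, 175, 175, 166, 119, 67, 39, 40, 74, 124, 127, 91, 59, 51, 56, 54, 54, 55, 57, 55, 55, 53, 60, 85, 109, 120, 121, 121]]
[(240, [39, 31, 32]), (244, [79, 54, 34]), (248, [98, 63, 39]), (252, [120, 80, 45]), (256, [106, 93, 70]), (260, [94, 81, 59]), (264, [94, 79, 58]), (268, [92, 79, 57]), (272, [94, 80, 58]), (276, [94, 80, 59]), (280, [93, 80, 59]), (284, [96, 83, 61]), (288, [122, 102, 81]), (292, [124, 108, 93]), (296, [36, 30, 26]), (300, [35, 32, 30]), (304, [36, 29, 28]), (308, [38, 31, 28]), (312, [37, 33, 30]), (316, [117, 64, 33]), (320, [117, 60, 27]), (324, [116, 62, 30]), (328, [117, 64, 31]), (332, [116, 61, 30]), (336, [127, 95, 90]), (340, [189, 192, 201])]
```

```bash
python3 -m creep '{"translation":[[-15,10,0],[-30,20.5,0],[-30,20.5,-30],[-30,20.5,-70],[-30,20.5,-100]],"yaw":[0,0,-0.002,-0.002,-0.002],"gripper":[255,255,255,255,255]}' 20
python3 -m creep '{"translation":[[0,0,-20],[0,0,-40],[0,0,-48],[0,0,-48],[0,0,-48]],"yaw":[0,0,0,0,0],"gripper":[255,255,255,255,255]}' 20
```

```text
time_s: 5.08
ee_pos: [0.5832, -0.1301, 0.1487]
eef_rot: [-3.137, 0.0, 2.386]
force: [1.1, 0.4, -1.1]
grip_width: 0.0122
time_s: 5.5
ee_pos: [0.5835, -0.1296, 0.1018]
eef_rot: [-3.137, 0.001, 2.386]
force: [0.6, -1.2, 0.4]
grip_width: 0.0123
```

```bash
python3 -m creep '{"translation":[[0.8,-2.7,0],[0.8,-2.7,0],[0.8,-2.7,0]],"yaw":[-0.002,-0.002,-0.002],"gripper":[255,255,255]}' 20
python3 - <<'E'
from h import *
c=snap('wrist','w4');print(c['obs']['ee_pos'],c['obs']['force'])
cv2.imwrite('pics/c4.png',cv2.resize(c['pixels'][150:350,220:420,::-1],(600,600),interpolation=cv2.INTER_CUBIC))
E
```

```text
time_s: 5.75
ee_pos: [0.5847, -0.1325, 0.103]
eef_rot: [-3.138, 0.002, 2.383]
force: [-0.1, 0.8, 0.3]
grip_width: 0.0123
[ 0.58473603 -0.13248683  0.10299093] [-0.12596684  0.82214442  0.33070772]
```

View pics/c4.png

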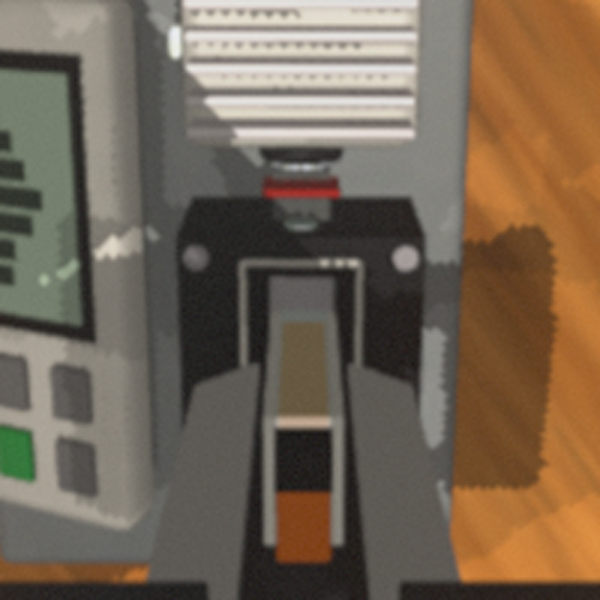

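The crop shows the cell just above the well, centred between the white lines (243 and 362), with the black band towards the lamp and the red blade up. Descending gently.

```bash
python3 -m creep '{"translation":[[-0.3,0.2,-3],[-0.3,0.2,-7],[-0.3,0.2,-11],[-0.3,0.2,-15],[-0.3,0.2,-18]],"yaw":[0,0,0,0,0],"gripper":[255,255,255,255,255]}' 20
python3 -m creep '{"translation":[[0,0,-1],[0,0,-2],[0,0,-3],[0,0,-4],[0,0,-4]],"yaw":[0,0,0,0,0],"gripper":[255,255,255,255,255]}' 20
```

```text
time_s: 6.22
ee_pos: [0.5841, -0.1322, 0.0839]
eef_rot: [-3.138, 0.001, 2.383]
force: [-0.6, 0.5, -0.9]
grip_width: 0.0124
time_s: 6.63
ee_pos: [0.5841, -0.1322, 0.0799]
eef_rot: [-3.138, 0.001, 2.383]
force: [-0.8, 0.6, 1.2]
grip_width: 0.0125
```

```bash
python3 -m creep '{"translation":[[0,0,-1.5],[0,0,-3],[0,0,-4.5],[0,0,-6],[0,0,-6]],"yaw":[0,0,0,0,0],"gripper":[255,255,255,255,255]}' 20
python3 -m creep '{"translation":[[0,0,-0.5],[0,0,-0.5],[0,0,-0.5]],"yaw":[0,0,0],"gripper":[255,255,255]}' 20
```

```text
time_s: 7.05
ee_pos: [0.5842, -0.1322, 0.0738]
eef_rot: [-3.138, 0.002, 2.383]
force: [0.9, -0.6, 3.6]
grip_width: 0.012
time_s: 7.3
ee_pos: [0.5843, -0.1322, 0.0733]
eef_rot: [-3.138, 0.002, 2.383]
force: [-0.1, -0.2, 3.1]
grip_width: 0.0122
```

```bash
python3 -m creep '{"translation":[[0,0,-0.6],[0,0,-0.6],[0,0,-0.6]],"yaw":[0,0,0],"gripper":[255,255,255]}' 20
python3 -m creep '{"translation":[[0,0,-0.5],[0,0,-0.5],[0,0,-0.5]],"yaw":[0,0,0],"gripper":[255,255,255]}' 20
```

```text
time_s: 7.55
ee_pos: [0.5844, -0.1322, 0.0732]
eef_rot: [-3.138, 0.002, 2.383]
force: [-2.1, 0.1, 7.7]
grip_width: 0.0122
time_s: 7.8
ee_pos: [0.5844, -0.1323, 0.0732]
eef_rot: [-3.138, 0.002, 2.383]
force: [-2.9, 0.6, 8.3]
grip_width: 0.0125
```

At the stop: z doesn't change while the force rises to 8 N. I'll hold for about 2.2 s and check the blade.

```bash
for i in 1 2 3 4 5; do python3 -m creep '{"translation":[[0,0,-0.5],[0,0,-0.5],[0,0,-0.5],[0,0,-0.5],[0,0,-0.5]],"yaw":[0,0,0,0,0],"gripper":[255,255,255,255,255]}' 20 | egrep 'time|ee_pos|force'; done
python3 - <<'E'
from h import *
c=snap('wrist','w5')
cv2.imwrite('pics/c5.png',cv2.resize(c['pixels'][150:350,220:420,::-1],(500,500),interpolation=cv2.INTER_CUBIC))
E
```

```text
time_s: 8.22
ee_pos: [0.5843, -0.1322, 0.0732]
force: [-2.8, 0.4, 8.5]
time_s: 8.63
ee_pos: [0.5844, -0.1322, 0.0732]
force: [-2.7, 1.0, 8.7]
time_s: 9.05
ee_pos: [0.5843, -0.1322, 0.0732]
force: [-1.7, 1.2, 7.9]
time_s: 9.47
ee_pos: [0.5843, -0.1322, 0.0732]
force: [-2.7, 0.6, 7.4]
time_s: 9.88
ee_pos: [0.5843, -0.1322, 0.0732]
force: [-2.4, -0.5, 6.4]
```

View pics/c5.png

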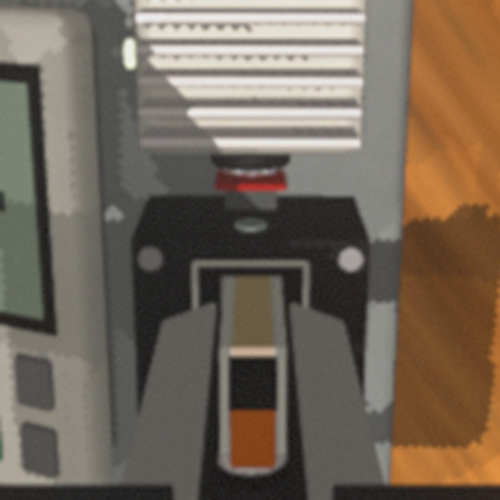

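The first reading was held for about 2.5 s. The blade dropped, the display changed, and the band is towards the lamp. Now I'll draw the cell out.

```bash
python3 -m creep '{"translation":[[0,0,3],[0,0,9],[0,0,17],[0,0,26],[0,0,36]],"yaw":[0,0,0,0,0],"gripper":[255,255,255,255,255]}' 20
python3 -m creep '{"translation":[[0,0,20],[0,0,40],[0,0,50],[0,0,50],[0,0,50]],"yaw":[0,0,0,0,0],"gripper":[255,255,255,255,255]}' 20
python3 -m creep '{"translation":[[0,0,0],[0,0,0],[0,0,0],[0,0,0],[0,0,0]],"yaw":[-0.12,-0.24,-0.36,-0.48,-0.6],"gripper":[255,255,255,255,255]}' 20
python3 -m creep '{"translation":[[0,0,0],[0,0,0],[0,0,0],[0,0,0],[0,0,0]],"yaw":[-0.12,-0.24,-0.36,-0.48,-0.6],"gripper":[255,255,255,255,255]}' 20
python3 -m creep '{"translation":[[0,0,0],[0,0,0],[0,0,0],[0,0,0],[0,0,0]],"yaw":[-0.12,-0.24,-0.36,-0.48,-0.6],"gripper":[255,255,255,255,255]}' 20
python3 -m creep '{"translation":[[0,0,0],[0,0,0],[0,0,0],[0,0,0],[0,0,0]],"yaw":[-0.12,-0.24,-0.36,-0.48,-0.6],"gripper":[255,255,255,255,255]}' 20
```

```text
time_s: 10.35
ee_pos: [0.5842, -0.1322, 0.11]
eef_rot: [-3.138, 0.002, 2.383]
force: [-0.1, -0.1, -0.9]
grip_width: 0.0123
time_s: 10.77
ee_pos: [0.5842, -0.1322, 0.16]
eef_rot: [-3.138, 0.003, 2.383]
force: [-0.1, 0.9, -0.6]
grip_width: 0.0124
time_s: 11.18
ee_pos: [0.5836, -0.1321, 0.1584]
eef_rot: [-3.136, 0.002, 1.777]
force: [0.2, 0.0, -0.3]
grip_width: 0.0122
time_s: 11.6
ee_pos: [0.5831, -0.1319, 0.1567]
eef_rot: [-3.134, 0.002, 1.172]
force: [0.2, -0.4, 0.0]
grip_width: 0.0121
time_s: 12.02
ee_pos: [0.5825, -0.1317, 0.1551]
eef_rot: [-3.132, 0.004, 0.566]
force: [0.1, 0.4, -0.3]
grip_width: 0.0125
time_s: 12.43
ee_pos: [0.5819, -0.1316, 0.1534]
eef_rot: [-3.131, 0.006, -0.04]
force: [-1.2, -0.3, -0.0]
grip_width: 0.0124
```

```bash
python3 -m creep '{"translation":[[0,0,0],[0,0,0],[0,0,0],[1,0,0],[2,-0.5,0]],"yaw":[-0.12,-0.24,-0.36,-0.48,-0.6],"gripper":[255,255,255,255,255]}' 20
python3 -m creep '{"translation":[[0.5,-0.3,0],[0.5,-0.3,0],[0.5,-0.3,-10],[0.5,-0.3,-20],[0.5,-0.3,-20]],"yaw":[-0.112,-0.112,-0.112,-0.112,-0.112],"gripper":[255,255,255,255,255]}' 20
python3 - <<'E'
from h import *
from scipy.spatial.transform import Rotation as S
c=snap('wrist','w6');o=c['obs'];z=S.from_euler('xyz',o['eef_rot']).as_matrix()[:,2]
print('axis',z,'foot',o['ee_pos']+.0433*z,o['qpos'])
a=c['pixels'];h=cv2.cvtColor(a,cv2.COLOR_RGB2HSV)
cv2.imwrite('pics/c6.png',cv2.resize(a[120:360,200:440,::-1],(600,600),interpolation=cv2.INTER_CUBIC))
E
```

```text
time_s: 12.85
ee_pos: [0.5834, -0.1319, 0.1518]
eef_rot: [-3.132, 0.008, -0.646]
force: [-0.3, 0.3, -1.1]
grip_width: 0.0124
time_s: 13.27
ee_pos: [0.5827, -0.1318, 0.1286]
eef_rot: [-3.134, 0.012, -0.756]
force: [0.1, 0.8, -0.8]
grip_width: 0.0128
axis [-0.00355819  0.01372829 -0.99989943] foot [ 0.58256502 -0.13125553  0.0852825 ] [-0.28894447  0.49808707  1.47709282  0.01317012  1.17376673  2.03227025]
```

View pics/c6.png

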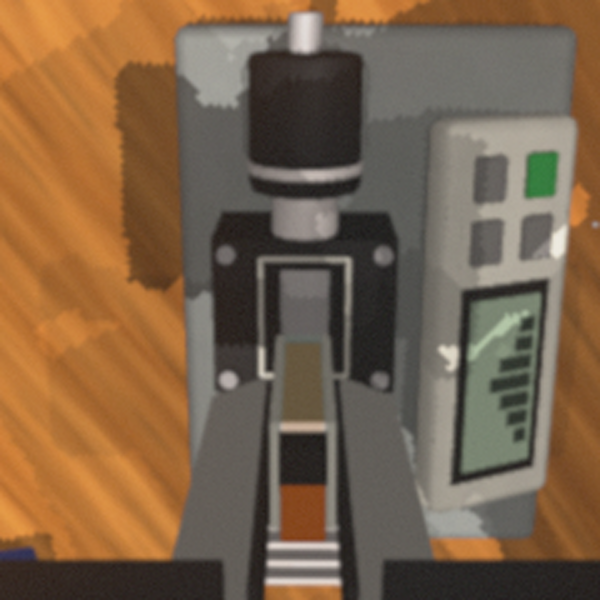

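The crop shows the cell above the well with its black band on the side towards the detector (image up) and the well line at x 260–352. The tool tilt is 0.8°, tolerable in the 1.5 mm clearance. I'll correct sideways and descend.

```bash
python3 -m creep '{"translation":[[1.7,-0.9,0],[1.7,-0.9,-8],[1.7,-0.9,-18],[1.7,-0.9,-22],[1.7,-0.9,-22]],"yaw":[-0.002,-0.002,-0.002,-0.002,-0.002],"gripper":[255,255,255,255,255]}' 20
python3 -m creep '{"translation":[[0.5,-0.3,0],[0.5,-0.3,0],[0.5,-0.3,0],[0.5,-0.3,0]],"yaw":[0,0,0,0],"gripper":[255,255,255,255]}' 20
```

```text
time_s: 13.73
ee_pos: [0.5842, -0.1327, 0.1062]
eef_rot: [-3.135, 0.013, -0.758]
force: [-0.3, 1.2, -0.5]
grip_width: 0.0124
time_s: 14.07
ee_pos: [0.5848, -0.133, 0.1065]
eef_rot: [-3.134, 0.013, -0.758]
force: [1.1, -0.1, -1.0]
grip_width: 0.0122
```

```bash
python3 -m creep '{"translation":[[-0.4,0.3,-4],[-0.4,0.3,-8],[-0.4,0.3,-12],[-0.4,0.3,-15],[-0.4,0.3,-15]],"yaw":[0,0,0,0,0],"gripper":[255,255,255,255,255]}' 20
python3 -m creep '{"translation":[[0,0,-2],[0,0,-4],[0,0,-6],[0,0,-7],[0,0,-7]],"yaw":[0,0,0,0,0],"gripper":[255,255,255,255,255]}' 20
```

```text
time_s: 14.48
ee_pos: [0.584, -0.1326, 0.0905]
eef_rot: [-3.135, 0.014, -0.758]
force: [-0.0, 0.7, -0.8]
grip_width: 0.0122
time_s: 14.9
ee_pos: [0.5839, -0.1326, 0.0832]
eef_rot: [-3.135, 0.014, -0.758]
force: [1.1, 0.7, -0.1]
grip_width: 0.0125
```

```bash
python3 -m creep '{"translation":[[0.4,0,-1.5],[0.4,0,-3],[0.4,0,-4.5],[0.4,0,-6],[0.4,0,-6]],"yaw":[0,0,0,0,0],"gripper":[255,255,255,255,255]}' 20
python3 -m creep '{"translation":[[0,0,-1],[0,0,-2],[0,0,-3],[0,0,-3.3],[0,0,-3.3]],"yaw":[0,0,0,0,0],"gripper":[255,255,255,255,255]}' 20
```

```text
time_s: 15.32
ee_pos: [0.5844, -0.1326, 0.0772]
eef_rot: [-3.135, 0.014, -0.758]
force: [0.7, -0.3, 1.4]
grip_width: 0.0121
time_s: 15.73
ee_pos: [0.5845, -0.1326, 0.0738]
eef_rot: [-3.135, 0.014, -0.758]
force: [-0.4, 0.2, 2.3]
grip_width: 0.0123
```

```bash
python3 -m creep '{"translation":[[0,0,-0.8],[0,0,-0.8],[0,0,-0.8]],"yaw":[0,0,0],"gripper":[255,255,255]}' 20
python3 -m creep '{"translation":[[0,0,-0.5],[0,0,-0.5],[0,0,-0.5]],"yaw":[0,0,0],"gripper":[255,255,255]}' 20
```

```text
time_s: 15.98
ee_pos: [0.5846, -0.1327, 0.0734]
eef_rot: [-3.135, 0.014, -0.758]
force: [-0.9, 0.3, 5.2]
grip_width: 0.0124
time_s: 16.23
ee_pos: [0.5845, -0.1326, 0.0733]
eef_rot: [-3.135, 0.014, -0.758]
force: [-2.6, 0.1, 6.8]
grip_width: 0.0123
```

```bash
for i in 1 2 3 4 5; do python3 -m creep '{"translation":[[0,0,-0.6],[0,0,-0.6],[0,0,-0.6],[0,0,-0.6],[0,0,-0.6]],"yaw":[0,0,0,0,0],"gripper":[255,255,255,255,255]}' 20 | egrep 'time|ee_pos|force'; done
python3 - <<'E'
from h import *
c=snap('wrist','w7')
s=snap('side','side2')
v=np.zeros((400,800,3),np.uint8)
v[:,:400]=cv2.resize(c['pixels'][120:360,200:440,::-1],(400,400),interpolation=cv2.INTER_CUBIC)
v[:,400:]=cv2.resize(s['pixels'][160:360,270:470,::-1],(400,400),interpolation=cv2.INTER_CUBIC)
cv2.imwrite('pics/c7.png',v)
E
```

```text
time_s: 16.65
ee_pos: [0.5845, -0.1326, 0.0732]
force: [-3.2, 1.5, 8.5]
time_s: 17.07
ee_pos: [0.5846, -0.1326, 0.0733]
force: [-3.6, 0.2, 9.0]
time_s: 17.48
ee_pos: [0.5846, -0.1326, 0.0732]
force: [-3.8, 1.4, 9.3]
time_s: 17.9
ee_pos: [0.5846, -0.1326, 0.0733]
force: [-3.8, 0.8, 9.4]
time_s: 18.32
ee_pos: [0.5846, -0.1326, 0.0732]
force: [-2.9, 1.0, 8.3]
```

View pics/c7.png

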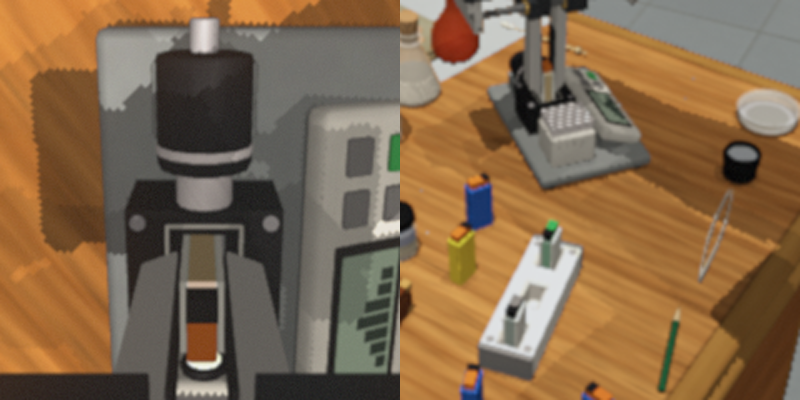

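The last picture shows the cell pressed home with its band towards the detector. The green and grey cells are still in the rack with the middle slot empty, and the rest of the desk in view is undisturbed. Handing in while still pressing.

```bash
python3 -c "
from h import *
o=ctrl.get_obs();print(o['time_s'],o['ee_pos'],o['force'],o['grip_width']);print(ctrl.hand_in())"
```

```text
18.4167 [ 0.58456096 -0.13262111  0.07324869] [-3.60529821  1.39436066  9.19105828] 0.012491488705767268
the job is handed in; nothing more can be done
None
```

I checked the amber cell both ways round in the photometer and handed in at 18.4 s with it still gripped and pressed home.

- **First reading:** I gripped the cell by its frosted faces at about 20 N and pushed it in with the marked end towards the lamp. It reached the stop and I held it there for about 2.5 s at 6–9 N. The blade was seen lowered and the display had changed.
- **Turn:** I drew the cell right out, with its foot about 65 mm above the well, and turned it half a turn. I did not photograph the closed shutter before turning. The blade is spring-loaded, and the wrist force was back to about zero.
- **Second reading:** I pushed it home with the marked end towards the detector.

**Last checks:**
- **Depth:** the tool stopped at z = 73.2 mm, the same depth as the first time.
- **Push and grip:** about 9 N downwards, with the fingers 12.5 mm apart.
- **Desk:** the green and grey cells were still in the rack, and the nearby things seen in the last side view had not moved. I did not re-photograph the left and back of the desk at the end.
- **Imperfections:** the tool was tilted about 0.8° at the end, with a side force of about 3.6 N. From the final camera position I could not see the blade, so for the second reading I judged "home" by the depth and force.

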